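# Line up sample bottles by height for the reader

## Robot

A 7-joint arm with a two-finger parallel gripper is mounted at the origin on the work surface. World frame = base frame: x ahead of the robot, y to its left, z up, the work surface at z = 0. Lengths are in m, angles in rad, forces in N, time in s.
With the tool pointing down it reaches from about 0.425 to 0.975 m from the base axis. Payload 16.7 kg.
Tool frame: the origin (TCP) lies midway between the tips of the shut fingers; the grasp point (between the pads) lies 19 mm behind it; z points along the fingers, y is the line along which they close (so a half turn about z gives the same grasp; the last joint's range is limited). The gripper opens to 85 mm and grips with 20 to 120 N. Pads are 22 mm wide; open, the fingers measure 114 mm over their backs; the gripper's body (76 mm by 85 mm) begins 54 mm behind the grasp point. The pads swing forward as they close: fully open they stand 13 mm farther back than shut.
Start: joints at [-1.27, 0.426, 0.074, 1.606, -0.034, 1.111, -0.067], TCP at [0.294, 0.608, 0.231] pointing down, gripper open.
Joint ranges: [-2.85, 2.85], [-0.5, 2.14], [-1.23, 1.37], [0.21, 2.46], [-1.02, 4.16], [0.16, 2.05], [-2.73, 2.73]. Speed limits (rad/s): [1.89, 1.89, 2.39, 2.39, 3.01, 3.01, 3.01].

## Interface

Orientations are given as a rotation vector (axis times angle).
In Python, from workcell import telemetry, grab_frame, camera_params, r, models gives the robot as it stands.
- The arm moves only by the shell command python3 -m handwheel 'ROWS' [OPENING]. ROWS is JSON, a list of rows, each a list of 4 numbers: the shift along the world's x, y, z in m, then the turn about the world's z in degrees. In form: [[x, y, z, roll], ...]. A call has 1 to 8 rows; each row shifts and turns the commanded pose from where the row before left it; what a row does not reach is not made up. A row lasts 1/8 s, in which the tool goes at most 62.5 mm and 10.7 degrees, less where a joint would pass 70% of its speed; a pose out of reach is approached as far as the arm can. A call is refused whole if a number of a shift passes 0.0625 or a number of a turn 10.7, either way. A call with a gripper value outside its range is refused whole. OPENING is the opening, from -1 (shut) to 1 (fully open), so that 0 is half open, set as the call begins (- or left out, the last holds). The fingers move at their own pace and stop on an object; the grip force is fixed at half the most. Time passes only in rows, so rows that do not move let the fingers close. It gives the time, the measured TCP pose, the force, the opening and the grip force at its end, in the units of the state.
- telemetry.state(): the state, without advancing time (a new reading comes with each control period).
- grab_frame(name): name is "scene" or "top" or "wrist"; returns (picture, depth): 480x640x3 uint8, blue, green, red; 480x640 float32, m along the optical axis (not along the pixel's ray), 0 where there is no reading.
- camera_params(name): a dict with "intrinsics" (3x3 intrinsics, pixels), "position" and "rotation" of the camera in the world; the wrist camera has in their place "tool_from_camera" (4x4, takes a point from camera to tool coordinates, whose origin is the TCP and whose axes are the flange's). Camera axes: x right, y down, z forward; pixel columns grow to the right and rows downward; lengths in m; the calibration is good to about 2 mm. A picture is of the moment at which its call begins: read the wrist's pose just before it. camera_params takes no time and is no camera call.
- r.finish_job(): hands the job in; it is judged then, once.
Trained networks look in the newest picture that a camera, given by its name, has taken for a name from the list of things; names that differ only in an ending like _2 or _b are one class to them, and where a whole thing is asked for, a point or a joint stands for the part that bears it (a point fixed in the world has none). Each returns a list of dicts, best first, with "conf" (0 to 1); they miss things now and then, are a little off and sometimes report something else, mostly with a low value. They report only what shows in the picture. A call takes as long as a camera call. They do not tell look-alikes from the thing itself.
- models.silhouettes(camera, query): "region" (480x640 bool, what is visible of it) and "xy" ([column, row] in pixels, amid what is visible of it).
The state is a dict: "time_s": time; "qpos": joint angles; "joint_velocities": joint speeds; "tau": joint torques, N m; "tool_pos": TCP position; "tcp_rot": TCP orientation; "contact_force": force on the tool from outside, world axes, zero at the start; "torque": the same for the moment, N m; "width": opening from 0.0 (shut) to 1.0 (fully open); "gripper_force": force on a finger pad.
Only numpy, scipy, OpenCV 4.12 (cv2) and the standard library are available. Lean on these libraries where they do the work, as an engineer would, in place of code of your own. Each camera call takes 0.05 s, during which the arm holds its last target. There are 200 camera calls.

## Task

Stand the four purple-capped sample bottles on the four round marks of the loading strip, one centred on each mark, in order of height: the tallest on the mark next to the grey reader, then shorter and shorter, the shortest next to the white beaker. Do not tip any bottle over, and leave them all standing upright and still.

Things in the scene. Friction and masses are not known exactly. Their poses are not given: they have to be found in the camera images.
- bottle_60: the shortest and slimmest of the four loose white sample bottles with purple caps: 60 mm tall in all, round, body 34 mm in diameter up to 34 mm above its underside, then a shoulder and an 18 mm high cap of 26 mm diameter. Stands upright on the table at the start. Origin: centre of the underside, z up along the bottle; 35 to 300 g.
- bottle_80: the second shortest of the four loose white sample bottles with purple caps: 80 mm tall in all, round, body 40 mm in diameter up to 54 mm above its underside, then a shoulder and an 18 mm high cap of 30 mm diameter. Stands upright on the table at the start. Origin: centre of the underside, z up along the bottle; 35 to 300 g.
- bottle_100: the second tallest of the four loose white sample bottles with purple caps: 100 mm tall in all, round, body 46 mm in diameter up to 74 mm above its underside, then a shoulder and an 18 mm high cap of 34 mm diameter. Stands upright on the table at the start. Origin: centre of the underside, z up along the bottle; 35 to 300 g.
- bottle_120: the tallest and widest of the four loose white sample bottles with purple caps: 120 mm tall in all, round, body 52 mm in diameter up to 94 mm above its underside, then a shoulder and an 18 mm high cap of 38 mm diameter. Stands upright on the table at the start. Origin: centre of the underside, z up along the bottle; 35 to 300 g.
- mark_a: round flat dark-rimmed grey mark, 60 mm across, an end mark, next to mark_b: one of four equal marks in a straight row 85 mm apart on a fixed ivory strip (85 x 345 mm, 8 mm high). Origin: centre of the mark on the strip's top face, 8 mm above the table; its y axis runs along the row from mark_a to mark_d, x across the row, z up. The letter says nothing of which size belongs there: that depends on the end at which the reader stands.
- mark_b: round flat dark-rimmed grey mark, 60 mm across, between mark_a and mark_c: one of four equal marks in a straight row 85 mm apart on a fixed ivory strip (85 x 345 mm, 8 mm high). Origin: centre of the mark on the strip's top face, 8 mm above the table; its y axis runs along the row from mark_a to mark_d, x across the row, z up. The letter says nothing of which size belongs there: that depends on the end at which the reader stands.
- mark_c: round flat dark-rimmed grey mark, 60 mm across, between mark_b and mark_d: one of four equal marks in a straight row 85 mm apart on a fixed ivory strip (85 x 345 mm, 8 mm high). Origin: centre of the mark on the strip's top face, 8 mm above the table; its y axis runs along the row from mark_a to mark_d, x across the row, z up. The letter says nothing of which size belongs there: that depends on the end at which the reader stands.
- mark_d: round flat dark-rimmed grey mark, 60 mm across, the other end mark, next to mark_c: one of four equal marks in a straight row 85 mm apart on a fixed ivory strip (85 x 345 mm, 8 mm high). Origin: centre of the mark on the strip's top face, 8 mm above the table; its y axis runs along the row from mark_a to mark_d, x across the row, z up. The letter says nothing of which size belongs there: that depends on the end at which the reader stands.
- reader: fixed round grey tube reader with a black band round its waist and a black dot on top, 60 mm in diameter, 72 mm high. It stands on the table in line with the row, 92 mm beyond one of the two end marks (either end). Origin: centre of its underside.
- beaker: fixed empty open white beaker, 64 mm across the rim, 70 mm high, on the table in line with the row, 92 mm beyond the end mark at the end away from the reader. Origin: centre of its underside.
Things that resemble listed ones, but are neither listed nor needed, are in the scene too. What is shaped like the reader but yellow is not meant. What is shaped like the bottle_60 but blue is not meant.

How it is judged:
At the end, for the whole second after the job is handed in: Each bottle stands upright (within 0.08 rad) on the strip, released and at rest, its centre within 12 mm of the centre of its mark; from the reader's end to the beaker's end the heights are 120, 100, 80, 60 mm (((horizontal distance between reader and mark_a below 0.15 m and horizontal distance between bottle_120 and mark_a below 0.012 m and horizontal distance between bottle_100 and mark_b below 0.012 m and horizontal distance between bottle_80 and mark_c below 0.012 m and horizontal distance between bottle_60 and mark_d below 0.012 m) or (horizontal distance between reader and mark_d below 0.15 m and horizontal distance between bottle_120 and mark_d below 0.012 m and horizontal distance between bottle_100 and mark_c below 0.012 m and horizontal distance between bottle_80 and mark_b below 0.012 m and horizontal distance between bottle_60 and mark_a below 0.012 m)) and z of bottle_60 in the frame of mark_a between -0.003 and 0.004 m and angle between each of bottle_60, bottle_80, bottle_100, bottle_120's own z axis and vertical below 0.08 rad and linear speed of each of bottle_60, bottle_80, bottle_100, bottle_120 below 0.02 m/s and angular speed of each of bottle_60, bottle_80, bottle_100, bottle_120 below 0.2 rad/s and z of bottle_80 in the frame of mark_a between -0.003 and 0.004 m and z of bottle_100 in the frame of mark_a between -0.003 and 0.004 m and z of bottle_120 in the frame of mark_a between -0.003 and 0.004 m); the robot touches nothing.
It fails at once if a bottle is tipped over (leans more than 0.6 rad) (angle between any of bottle_60, bottle_80, bottle_100, bottle_120's own z axis and vertical above 0.6 rad).
It also fails if it takes over 96 s, if anything falls off the work surface, if the arm or the gripper's body presses on something with over 40 N, if the wrist force passes 120 N, or if a joint passes its speed limit or range.

## Working session

There is one attempt and no reset: what is moved stays moved. The work goes in short steps, Python scripts to look and compute and a shell command to move; the robot and the scene stay as the last step left them, time stands still between calls to the robot, and variables do not carry over. Pictures are saved under pics/ and viewed, at most 14 in all, crops included, and the job is handed in when it is done.

```bash
mkdir -p pics; cat > h.py <<'E'
import numpy as np, cv2
from workcell import telemetry, grab_frame, camera_params, r, models
def cloud(name):
    img,d=grab_frame(name); p=camera_params(name); K=np.array(p['intrinsics'])
    v,u=np.mgrid[:480,:640]
    P=np.stack([(u-K[0,2])/K[0,0]*d,(v-K[1,2])/K[1,1]*d,d],-1)
    W=P@np.array(p['rotation']).T+np.array(p['position'])
    W[d==0]=np.nan
    return img,W
E
python3 - <<'E'
from h import *
for n in ('top','scene'):
    img,W=cloud(n); cv2.imwrite(f'pics/{n}0.png',img); np.save(f'{n}0.npy',W)
    print(n,camera_params(n)['position'])
    for q in ['bottle_60','bottle_80','bottle_100','bottle_120','mark_a','reader','beaker']:
        for o in models.silhouettes(n,q):
            m=o['region']; X=W[m]; X=X[~np.isnan(X[:,2])]
            if len(X)==0: continue
            zt=np.percentile(X[:,2],97); T=X[X[:,2]>zt-.006]
            print(q,round(o['conf'],2),np.round(o['xy']),'n',m.sum(),'ztop',zt.round(3),'c',((T.min(0)+T.max(0))/2).round(3)[:2],'ext',np.ptp(T,axis=0).round(3)[:2])
s=telemetry.state(); print(s['time_s'],s['tool_pos'],s['tcp_rot'],s['width'])
E
```

```text
Traceback (most recent call last):
  File "h.py", line 7, in cloud
    W=P@np.array(p['rotation']).T+np.array(p['position'])
      ~~~~~~~~~~~~~~~~~~~~~~~~~~~^~~~~~~~~~~~~~~~~~~~~~~~
ValueError: operands could not be broadcast together with shapes (480,640) (3,)
```

```bash
sed -i "s/np.array(p\['rotation'\]).T/cv2.Rodrigues(np.array(p['rotation'],float))[0].T/" h.py
python3 - <<'E'
from h import *
for n in ('top','scene'):
    img,W=cloud(n); cv2.imwrite(f'pics/{n}0.png',img); np.save(f'{n}0.npy',W)
    print(n,camera_params(n)['position'])
    for q in ['bottle_60','bottle_80','bottle_100','bottle_120','mark_a','reader','beaker']:
        for o in models.silhouettes(n,q):
            m=o['region']; X=W[m]; X=X[~np.isnan(X[:,2])]
            if len(X)==0: continue
            zt=np.percentile(X[:,2],97); T=X[X[:,2]>zt-.006]
            print(q,round(o['conf'],2),np.round(o['xy']),'n',m.sum(),'ztop',zt.round(3),'c',((T.min(0)+T.max(0))/2).round(3)[:2],'ext',np.ptp(T,axis=0).round(3)[:2])
s=telemetry.state(); print(s['time_s'],s['tool_pos'],s['tcp_rot'],s['width'])
E
```

```text
top [0.5147826  0.0116912  1.14189593]
bottle_60 0.83 [470. 328.] n 496 ztop 0.083 c [ 0.442 -0.267] ext [0.029 0.029]
bottle_60 0.81 [187. 332.] n 922 ztop 0.123 c [0.451 0.259] ext [0.036 0.037]
bottle_60 0.79 [353. 297.] n 265 ztop 0.063 c [ 0.503 -0.047] ext [0.024 0.024]
bottle_60 0.72 [381. 333.] n 285 ztop 0.063 c [ 0.438 -0.099] ext [0.024 0.024]
bottle_60 0.71 [273. 323.] n 575 ztop 0.103 c [0.458 0.106] ext [0.032 0.034]
bottle_60 0.24 [315. 240.] n 788 ztop 0.013 c [0.623 0.021] ext [0.059 0.06 ]
bottle_80 0.83 [470. 328.] n 496 ztop 0.083 c [ 0.442 -0.267] ext [0.029 0.029]
bottle_80 0.81 [187. 332.] n 922 ztop 0.123 c [0.451 0.259] ext [0.036 0.037]
bottle_80 0.79 [353. 297.] n 265 ztop 0.063 c [ 0.503 -0.047] ext [0.024 0.024]
bottle_80 0.72 [381. 333.] n 285 ztop 0.063 c [ 0.438 -0.099] ext [0.024 0.024]
bottle_80 0.71 [273. 323.] n 575 ztop 0.103 c [0.458 0.106] ext [0.032 0.034]
bottle_80 0.24 [315. 240.] n 788 ztop 0.013 c [0.623 0.021] ext [0.059 0.06 ]
bottle_100 0.83 [470. 328.] n 496 ztop 0.083 c [ 0.442 -0.267] ext [0.029 0.029]
bottle_100 0.81 [187. 332.] n 92
[... 3084 characters left out ...]
9 [315. 275.] n 571 ztop 0.01 c [ 0.614 -0.066] ext [0.059 0.06 ]
mark_a 0.83 [359. 229.] n 371 ztop 0.01 c [0.631 0.103] ext [0.058 0.055]
mark_a 0.73 [289. 310.] n 631 ztop 0.01 c [ 0.606 -0.15 ] ext [0.058 0.055]
mark_a 0.56 [341. 253.] n 498 ztop 0.01 c [0.623 0.02 ] ext [0.06  0.061]
reader 0.8 [439. 196.] n 943 ztop 0.071 c [0.755 0.255] ext [0.058 0.061]
reader 0.65 [401. 170.] n 716 ztop 0.071 c [0.637 0.261] ext [0.064 0.125]
reader 0.56 [386. 198.] n 904 ztop 0.071 c [0.641 0.193] ext [0.056 0.058]
beaker 0.69 [253. 334.] n 1552 ztop 0.069 c [ 0.597 -0.243] ext [0.064 0.061]
0.85 [0.29405763 0.60756431 0.23129732] [-7.02220411e-01 -3.06202969e+00  1.67693087e-05] 0.9975675773510733
```

View pics/top0.png

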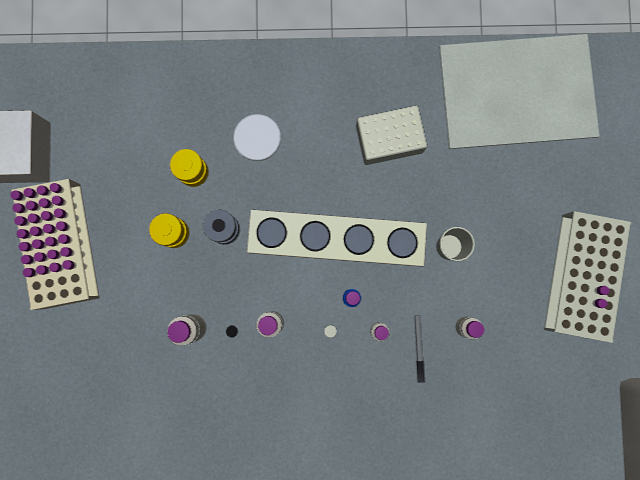

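View pics/scene0.png

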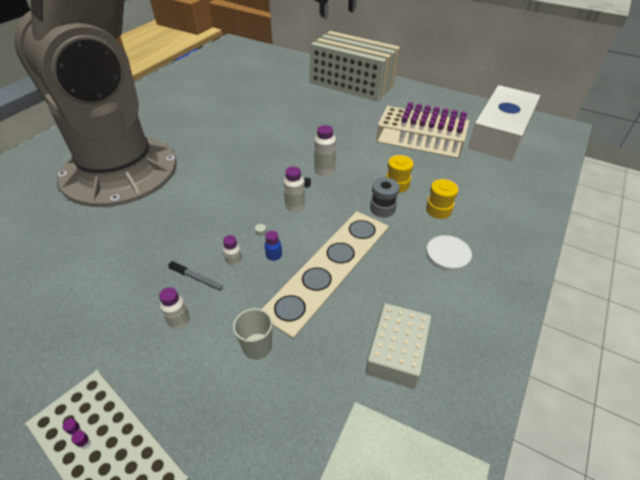

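Bottles in the top image: 120 at (187,332), 100 at (273,323), 80 at (470,328), 60 at (381,333); their measured heights are right. A small bottle with a blue body at (353,297) is a look-alike. Readers: the grey one at (224,228) fits; the yellow ones at (188,168) and (170,230) don't. The beaker is at (458,245). I'll confirm in one crop.

```bash
python3 - <<'E'
from h import *
im=cv2.imread('pics/scene0.png')[110:330,190:470]; cv2.imwrite('pics/crop.png',cv2.resize(im,None,fx=2.7,fy=2.7,interpolation=cv2.INTER_CUBIC))
P=np.array([[.631,.1035],[.623,.020],[.614,-.066],[.606,-.150]]); t=np.array([1.5,.5,-.5,-1.5])
c=P.mean(0); u=(P*t[:,None]).sum(0); u/=np.linalg.norm(u); print(np.degrees(np.arctan2(u[1],u[0])),[(c+k*.085*u).round(4) for k in t], 'reader',(c+u*(.1275+.092)).round(3))
E
```

```text
84.33297014417896 [array([0.6311, 0.1038]), array([0.6227, 0.0192]), array([ 0.6143, -0.0654]), array([ 0.6059, -0.15  ])] reader [0.64  0.195]
```

View pics/crop.png

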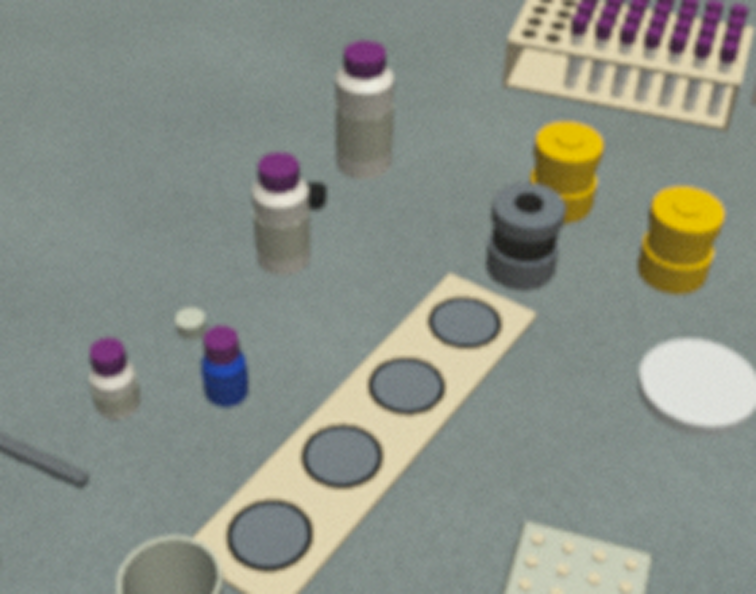

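```bash
python3 -m handwheel '[[0.0222,-0.05,-0.006,-10],[0.0224,-0.05,-0.006,-10],[0.0224,-0.05,-0.006,-10],[0.0224,-0.05,-0.006,-10],[0.0224,-0.05,-0.006,-10],[0.0224,-0.05,-0.006,-10],[0.0224,-0.05,-0.006,-10],[0,0,0,0]]' 1
```

```text
time_s: 1.85
tool_pos: [0.4521, 0.2535, 0.1893]
tcp_rot: [2.34, 2.095, -0.001]
contact_force: [0.4, 2.3, -0.1]
width: 1.0
gripper_force: 0.0
```

The crop confirms it: the grey reader with its black band stands at the far mark, and the white 60 (crop 112,380) is next to the blue look-alike (225,365). Next I lower over bottle_120.

```bash
python3 -m handwheel '[[-0.001,0.0035,-0.03,0.6],[0,0,-0.035,0],[0,0,-0.033,0],[0,0,-0.02,0],[0,0,-0.0133,0],[0,0,0,0]]' && python3 -m handwheel '[[0,0,0,0],[0,0,0,0],[0,0,0,0],[0,0,0,0],[0,0,0,0],[0,0,0,0]]' -1
```

```text
time_s: 2.6
tool_pos: [0.4494, 0.2612, 0.0576]
tcp_rot: [-2.32, -2.118, 0.002]
contact_force: [-0.6, 0.7, 0.3]
width: 0.998
gripper_force: 0.0
time_s: 3.35
tool_pos: [0.4502, 0.2615, 0.0591]
tcp_rot: [-2.32, -2.118, -0.003]
contact_force: [-1.1, -0.7, 11.1]
width: 0.596
gripper_force: 60.3
```

```bash
python3 -m handwheel '[[0,0,0.02,0],[0,0,0.03,0],[0.03,-0.0255,0,0],[0.035,-0.03,0,0],[0.04,-0.034,0,0],[0.04,-0.034,0,0],[0.036,-0.03,0,0],[0,0,0,0]]' && python3 - <<'E'
from h import *
s=telemetry.state(); print(s['tool_pos'],s['contact_force'],s['width'])
for n in('top','scene'):
    img,W=cloud(n)
    for o in models.silhouettes(n,'bottle_120'):
        X=W[o['region']]; X=X[~np.isnan(X[:,2])]; zt=np.percentile(X[:,2],97); T=X[X[:,2]>zt-.006]
        print(n,round(o['conf'],2),zt.round(3),((T.min(0)+T.max(0))/2).round(3)[:2])
E
```

```text
time_s: 4.35
tool_pos: [0.6329, 0.1038, 0.1083]
tcp_rot: [2.324, 2.111, 0.0]
contact_force: [-0.4, 0.1, -2.5]
width: 0.592
gripper_force: 63.4
[0.63288313 0.10379087 0.1083465 ] [-0.40884269  0.14347015 -2.5048938 ] 0.5922217399289551
top 0.75 0.063 [ 0.503 -0.047]
top 0.67 0.083 [ 0.442 -0.267]
top 0.54 0.064 [ 0.438 -0.099]
scene 0.98 0.06 [ 0.503 -0.049]
scene 0.69 0.08 [ 0.442 -0.268]
scene 0.59 0.1 [0.459 0.105]
scene 0.59 0.168 [0.63  0.097]
```

```bash
python3 -m handwheel '[[0,0,-0.015,0],[0,0,-0.012,0],[0,0,-0.007,0],[0,0,-0.003,0],[0,0,0,0]]'
```

```text
time_s: 5.18
tool_pos: [0.6307, 0.1074, 0.0708]
tcp_rot: [-2.321, -2.118, 0.0]
contact_force: [0.1, 0.0, -3.2]
width: 0.591
gripper_force: 63.4
```

```bash
python3 -m handwheel '[[0,0,-0.0017,0],[0,0,-0.0017,0],[0,0,0,0]]' && python3 -m handwheel '[[0,0,0,0],[0,0,0,0],[0,0,0,0],[0,0,0,0]]' 1
```

```text
time_s: 5.55
tool_pos: [0.6307, 0.1075, 0.0676]
tcp_rot: [-2.32, -2.118, -0.0]
contact_force: [-0.4, -0.9, -3.0]
width: 0.597
gripper_force: 63.4
time_s: 6.05
tool_pos: [0.6307, 0.1075, 0.0677]
tcp_rot: [-2.32, -2.118, -0.0]
contact_force: [-0.2, -0.4, -0.9]
width: 0.999
gripper_force: 0.0
```

```bash
python3 -m handwheel '[[0,0,0.02,0],[0,0,0.03,0],[0,0,0.04,0],[-0.04,0,0,0],[-0.05,-0.001,0,0],[-0.05,-0.001,0,0],[-0.0327,0,0,0],[0,0,0,0]]' && python3 -m handwheel '[[0,0,-0.03,0],[0,0,-0.04,0],[0,0,-0.03,0],[0,0,-0.0197,0],[0,0,0,0],[0,0,0,0]]' && python3 -m handwheel '[[0,0,0,0],[0,0,0,0],[0,0,0,0],[0,0,0,0],[0,0,0,0],[0,0,0,0]]' -1
```

```text
time_s: 7.05
tool_pos: [0.4564, 0.1057, 0.1589]
tcp_rot: [-2.319, -2.118, -0.002]
contact_force: [1.4, 0.6, 0.3]
width: 1.002
gripper_force: 0.0
time_s: 7.8
tool_pos: [0.459, 0.1056, 0.0389]
tcp_rot: [2.321, 2.117, 0.002]
contact_force: [0.4, 0.8, 0.2]
width: 0.998
gripper_force: 0.0
time_s: 8.55
tool_pos: [0.4583, 0.1058, 0.0386]
tcp_rot: [-2.32, -2.118, -0.002]
contact_force: [-4.5, -0.2, 15.3]
width: 0.521
gripper_force: 58.7
```

```bash
cat > chk.py <<'E'
from h import *
s=telemetry.state(); print(s['time_s'],s['tool_pos'],s['contact_force'],s['width'])
img=None
for n in('top','scene'):
    img,W=cloud(n)
    for o in models.silhouettes(n,'bottle_120'):
        X=W[o['region']]; X=X[~np.isnan(X[:,2])]; zt=np.percentile(X[:,2],97); T=X[X[:,2]>zt-.006]
        print(n,round(o['conf'],2),np.round(o['xy']),zt.round(3),((T.min(0)+T.max(0))/2).round(3)[:2],np.ptp(T,axis=0).round(3)[:2])
    cv2.imwrite(f'pics/{n}_{s["time_s"]:.2f}.png',img)
E
python3 chk.py
```

```text
8.55 [0.45825156 0.10581666 0.0386406 ] [-4.46012614 -0.16801768 15.32743592] 0.5213284835349149
top 0.95 [471. 324.] 0.083 [ 0.442 -0.267] [0.029 0.03 ]
top 0.86 [268. 229.] 0.131 [0.632 0.105] [0.037 0.037]
top 0.76 [350. 300.] 0.064 [ 0.503 -0.047] [0.024 0.024]
scene 0.81 [294. 195.] 0.099 [0.458 0.097] [0.025 0.019]
scene 0.79 [365. 210.] 0.127 [0.632 0.102] [0.036 0.036]
scene 0.72 [174. 309.] 0.08 [ 0.441 -0.269] [0.03  0.028]
scene 0.69 [270. 246.] 0.06 [ 0.502 -0.049] [0.026 0.025]
scene 0.67 [230. 246.] 0.06 [ 0.438 -0.101] [0.026 0.025]
```

```bash
python3 -m handwheel '[[0,0,0.02,0],[0,0,0.03,0],[0.03,-0.016,0,0],[0.035,-0.0185,0,0],[0.04,-0.021,0,0],[0.035,-0.0185,0,0],[0.0244,-0.0126,0,0],[0,0,0,0]]' && python3 -m handwheel '[[0,0,0,0],[0,0,-0.015,0],[0,0,-0.012,0],[0,0,-0.007,0],[0,0,-0.003,0],[0,0,-0.0025,0],[0,0,-0.0017,0],[0,0,0,0]]'
```

```text
time_s: 9.75
tool_pos: [0.6235, 0.0175, 0.0878]
tcp_rot: [2.322, 2.115, -0.0]
contact_force: [0.3, -0.1, -1.7]
width: 0.522
gripper_force: 61.7
time_s: 10.75
tool_pos: [0.6225, 0.0189, 0.0469]
tcp_rot: [2.32, 2.118, 0.0]
contact_force: [-0.1, 0.5, -1.7]
width: 0.523
gripper_force: 61.7
```

```bash
python3 -m handwheel '[[0,0,0,0],[0,0,0,0],[0,0,0,0],[0,0,0,0]]' 1 && python3 -m handwheel '[[0,0,0.02,0],[0,0,0.03,0],[0,0,0.04,0],[-0.03,-0.0464,0,0],[-0.035,-0.055,0,0],[-0.039,-0.06,0,0],[-0.039,-0.06,0,0],[-0.038,-0.06,0,0]]' && python3 -m handwheel '[[0,-0.005,0,0],[0,0,0,0],[0,0,-0.03,0],[0,0,-0.04,0],[0,0,-0.03,0],[0,0,-0.0208,0],[0,0,0,0],[0,0,0,0]]'
```

```text
time_s: 11.25
tool_pos: [0.6224, 0.0189, 0.0467]
tcp_rot: [-2.321, -2.118, -0.0]
contact_force: [0.5, 0.4, 0.5]
width: 1.002
gripper_force: 0.0
time_s: 12.25
tool_pos: [0.4563, -0.2394, 0.1382]
tcp_rot: [2.32, 2.117, 0.002]
contact_force: [2.3, -0.8, 0.8]
width: 1.0
gripper_force: 0.0
time_s: 13.25
tool_pos: [0.4581, -0.2424, 0.0168]
tcp_rot: [2.319, 2.118, 0.001]
contact_force: [-0.4, -0.8, -0.4]
width: 0.998
gripper_force: 0.0
```

```bash
python3 -m handwheel '[[-0.008,0,0,0],[-0.0086,0,0,0],[0,-0.012,0,0],[0,-0.0131,0,0],[0,0,0,0],[0,0,0,0]]' && python3 -m handwheel '[[0,0,0,0],[0,0,0,0],[0,0,0,0],[0,0,0,0],[0,0,0,0],[0,0,0,0]]' -1 && python3 chk.py
```

```text
time_s: 14.0
tool_pos: [0.4406, -0.268, 0.0158]
tcp_rot: [-2.321, -2.117, 0.0]
contact_force: [0.7, 0.2, -0.3]
width: 1.001
gripper_force: 0.0
time_s: 14.75
tool_pos: [0.4408, -0.2677, 0.0162]
tcp_rot: [-2.32, -2.118, -0.001]
contact_force: [-1.6, 1.7, 8.3]
width: 0.454
gripper_force: 59.4
14.75 [ 0.44076779 -0.26770571  0.01616534] [-1.56164414  1.65134991  8.26321694] 0.45444723388755
top 0.88 [318. 234.] 0.111 [0.622 0.019] [0.033 0.032]
top 0.7 [350. 297.] 0.063 [ 0.503 -0.047] [0.024 0.024]
top 0.65 [268. 231.] 0.131 [0.631 0.105] [0.037 0.037]
top 0.52 [380. 332.] 0.063 [ 0.438 -0.099] [0.024 0.024]
top 0.47 [461. 326.] 0.151 [ 0.449 -0.233] [0.023 0.005]
top 0.22 [222. 227.] 0.074 [0.639 0.195] [0.056 0.056]
scene 0.95 [364. 210.] 0.127 [0.632 0.103] [0.037 0.036]
scene 0.94 [272. 247.] 0.06 [ 0.502 -0.049] [0.025 0.025]
scene 0.92 [231. 250.] 0.06 [ 0.439 -0.103] [0.022 0.022]
scene 0.89 [342. 235.] 0.108 [0.622 0.018] [0.032 0.033]
scene 0.81 [169. 320.] 0.07 [ 0.442 -0.282] [0.014 0.002]
```

```bash
python3 -m handwheel '[[0,0,0.02,0],[0,0,0.03,0],[0.018,0.0213,0,0],[0.026,0.03,0,0],[0.026,0.03,0,0],[0.026,0.03,0,0],[0.026,0.03,0,0],[0.026,0.03,0,0]]' && python3 -m handwheel '[[0.0255,0.031,0,0],[0,0,0,0],[0,0,0,0]]'
```

```text
time_s: 15.95
tool_pos: [0.5893, -0.0953, 0.0658]
tcp_rot: [-2.32, -2.118, 0.0]
contact_force: [-0.2, -0.5, -0.4]
width: 0.451
gripper_force: 60.5
time_s: 16.32
tool_pos: [0.6136, -0.0659, 0.0656]
tcp_rot: [-2.32, -2.118, 0.001]
contact_force: [-0.3, -0.7, -1.9]
width: 0.454
gripper_force: 60.5
```

```bash
python3 -m handwheel '[[0.0007,0.0005,-0.015,0],[0,0,-0.012,0],[0,0,-0.007,0],[0,0,-0.004,0],[0,0,-0.002,0],[0,0,-0.0013,0],[0,0,0,0]]' && python3 -m handwheel '[[0,0,0,0],[0,0,0,0],[0,0,0,0],[0,0,0,0]]' 1 && python3 -m handwheel '[[0,0,0.02,0],[0,0,0.03,0],[0,0,0.04,0],[-0.03,-0.006,0,0],[-0.035,-0.007,0,0],[-0.035,-0.007,0,0],[-0.035,-0.007,0,0],[-0.035,-0.0065,0,0]]' && python3 -m handwheel '[[0,0,0,0],[0,0,0,0]]'
```

```text
time_s: 17.2
tool_pos: [0.615, -0.0651, 0.0248]
tcp_rot: [2.32, 2.118, 0.0]
contact_force: [0.3, 0.6, -0.5]
width: 0.453
gripper_force: 60.5
time_s: 17.7
tool_pos: [0.6149, -0.0651, 0.0247]
tcp_rot: [2.32, 2.118, 0.0]
contact_force: [0.8, 1.2, 0.3]
width: 1.0
gripper_force: 0.0
time_s: 18.7
tool_pos: [0.444, -0.099, 0.1156]
tcp_rot: [2.321, 2.117, 0.002]
contact_force: [0.5, 0.4, 0.7]
width: 1.003
gripper_force: 0.0
time_s: 18.95
tool_pos: [0.4459, -0.0985, 0.1156]
tcp_rot: [2.32, 2.117, 0.003]
contact_force: [0.4, -0.2, 0.1]
width: 0.996
gripper_force: 0.0
```

```bash
python3 -m handwheel '[[-0.0078,-0.0017,0,0],[0,0,-0.03,0],[0,0,-0.035,0],[0,0,-0.025,0],[0,0,-0.015,0],[0,0,-0.0035,0],[0,0,0,0]]' && python3 -m handwheel '[[0,0,0,0],[0,0,0,0],[0,0,0,0],[0,0,0,0],[0,0,0,0],[0,0,0,0]]' -1
```

```text
time_s: 19.82
tool_pos: [0.4374, -0.1004, 0.0065]
tcp_rot: [2.321, 2.117, 0.0]
contact_force: [0.7, -0.7, 0.7]
width: 1.004
gripper_force: 0.0
time_s: 20.58
tool_pos: [0.4373, -0.1002, 0.0066]
tcp_rot: [2.321, 2.118, 0.001]
contact_force: [-2.9, -0.3, 15.3]
width: 0.38
gripper_force: 58.2
```

```bash
python3 -m handwheel '[[0,0,0.02,0],[0,0,0.03,0],[0.025,-0.0075,0,0],[0.035,-0.0103,0,0],[0.035,-0.0103,0,0],[0.035,-0.0103,0,0],[0.0386,-0.0114,0,0],[0,0,0,0]]' && python3 -m handwheel '[[0,0,0,0],[0,0,-0.015,0],[0,0,-0.012,0],[0,0,-0.007,0],[0,0,-0.004,0],[0,0,-0.002,0],[0,0,-0.0015,0],[0,0,0,0]]'
```

```text
time_s: 21.58
tool_pos: [0.6078, -0.1508, 0.056]
tcp_rot: [2.319, 2.117, 0.0]
contact_force: [-0.9, -0.6, -0.8]
width: 0.377
gripper_force: 59.9
time_s: 22.58
tool_pos: [0.6058, -0.1502, 0.0148]
tcp_rot: [2.32, 2.118, 0.0]
contact_force: [-0.5, -0.4, -1.2]
width: 0.38
gripper_force: 60.1
```

```bash
python3 -m handwheel '[[0,0,0,0],[0,0,0,0],[0,0,0,0],[0,0,0,0]]' 1 && python3 -m handwheel '[[0,0,0.02,0],[0,0,0.04,0],[0,0,0.06,0],[-0.03,0,0.03,0],[-0.04,0,0,0],[-0.04,-0.04,0,0],[-0.02,-0.05,0,0],[0,0,0,0]]' && python3 chk.py && ls pics
```

```text
time_s: 23.08
tool_pos: [0.6057, -0.1501, 0.0146]
tcp_rot: [-2.32, -2.118, -0.0]
contact_force: [-0.6, -0.1, -0.9]
width: 1.003
gripper_force: 0.0
time_s: 24.08
tool_pos: [0.4737, -0.2439, 0.1663]
tcp_rot: [2.326, 2.11, 0.001]
contact_force: [0.2, 0.3, -0.2]
width: 1.001
gripper_force: 0.0
24.075 [ 0.47369997 -0.24391168  0.16629453] [ 0.20241382  0.29051429 -0.1900214 ] 1.001128440427326
top 0.96 [361. 236.] 0.091 [ 0.616 -0.065] [0.028 0.028]
top 0.84 [267. 229.] 0.131 [0.631 0.105] [0.037 0.037]
top 0.8 [352. 302.] 0.063 [ 0.503 -0.047] [0.024 0.024]
top 0.66 [314. 232.] 0.111 [0.622 0.019] [0.032 0.032]
top 0.53 [407. 246.] 0.071 [ 0.606 -0.148] [0.023 0.022]
scene 0.95 [287. 298.] 0.068 [ 0.607 -0.151] [0.024 0.026]
scene 0.65 [342. 235.] 0.108 [0.622 0.018] [0.032 0.033]
scene 0.62 [366. 208.] 0.127 [0.632 0.104] [0.036 0.037]
scene 0.62 [270. 247.] 0.06 [ 0.502 -0.05 ] [0.025 0.025]
scene 0.61 [315. 268.] 0.088 [ 0.616 -0.067] [0.028 0.027]
crop.png
scene0.png
scene_14.75.png
scene_24.07.png
scene_8.55.png
top0.png
top_14.75.png
top_24.07.png
top_8.55.png
```

All four are within about 2 mm of their marks, at the right heights. One last look before handing in.

View pics/scene_24.07.png

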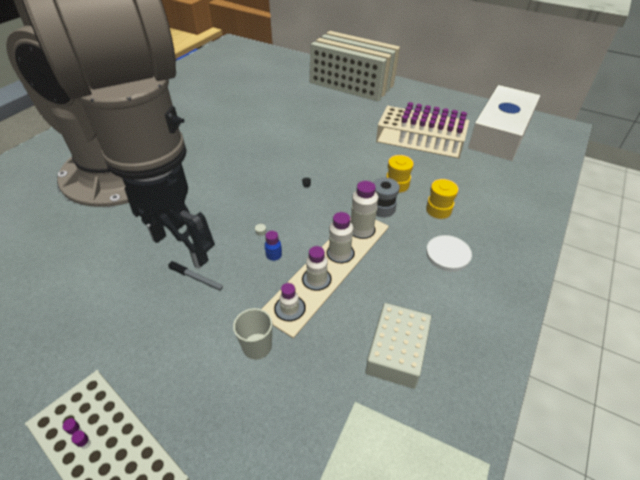

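The picture shows all four bottles upright on their marks. They run from tallest at the grey reader (365,210) to shortest at the beaker (288,298), and the gripper is clear.

```bash
python3 -c "
from h import *
print(r.finish_job())"
```

```text
the job is handed in; nothing more can be done
None
```

The job is handed in: all four bottles stand upright, each within about 2 mm of its mark's centre by the cameras, running 120, 100, 80 and 60 mm from the grey reader to the beaker; the hand-in returned no verdict.

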